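# Brake the valve carriage, open its stiff valve, release the brake

### The job

The ball valve on the sliding carriage is stiff, and the carriage rolls away if you just push its handle. Push the brake pedal down until the brake grips firmly and holds by itself (press, do not stamp on it) and let go of it, then turn the valve handle fully open, in line with the pipe, and finally flick the pedal all the way back up so that the carriage is free again. The carriage must stay where it stands, and leave the other things on the bench alone.

Things in the scene. Friction and masses are not known exactly. Their poses are not given: they have to be found in the camera images.
- slide_base: fixed linear slide on the bench: aluminium plate 160 mm wide (its x from -105 to 55), 400 mm long (its y), 10 mm thick, with two steel rails; end blocks at y = +-190, 43 mm high. Origin: middle of the slide at bench height; y axis along the rails; -x is its front, towards the robot
- carriage: grey carriage rolling on the rails with only 2 N of drag; deck 116 (x) by 124 mm (y), its top 58 mm above the bench. Origin: at bench height right under the valve's spindle, same axes as slide_base. In front of the deck is the brake bracket: x -98 to -58, y -25 to 25, up to z 100 mm
- brake_lever (a joint): pedal angle (rad): 0 = fully up (released, at its stop), grows as it is pushed down, 1.05 at most; the pedal rises 0.47 rad minus this value above level. Friction keeps it wherever it is left. Pushing straight down on the middle of the tread takes a steady 7 to 10 N while the brake foot is in the air; lifting takes up to 11 N
- pedal_pivot (a point): pedal pivot (x -80, z 85 mm in the carriage frame, axis along y). Under it a sprung rubber foot meets a wear strip at a pedal angle not known beforehand (0.15 to 0.78). From there the effort climbs evenly by about 7 N per 0.1 rad for 0.15 rad, then the spring is solid and the pedal hard. It grips firmly once the effort is 16 to 19 N, too little just after first touch; 24 N is stamping
- pedal_tread (a point): middle of the top face of the dark grey rubber tread at the free end of the pedal, 88 mm from the pivot, to its -x side. Tread 48 mm along the pedal, 30 mm wide (along y), 10 mm thick; the steel arm behind it is 16 mm wide and 8 mm thick. Both sides of the tread are free: it can be pinched across its 30 mm from above
- valve_lever (a joint): angle (rad) of the flat valve handle: 1.57 = shut, handle across the pipe, pointing to -x of the carriage; 0 = open, in line with the pipe, pointing to +y of the carriage; stops at both. Opening turns it clockwise seen from above: the tip goes first to +y, then to +x. Stiff: 6 to 9 N near the tip; it stays where it is left
- valve_handle_tip (a point): top of the free end of the valve handle, a flat red strip 12 mm wide, 2.5 mm thick, its top 113 mm above the bench, its end 53 mm from the spindle axis
- valve_spindle (a point): spindle of the brass ball valve at the height of the handle (x 0, y 0 in the carriage frame, z 113 mm). The valve body lies along y from -31 to 31, 36 mm wide, up to z 99 mm, so 12 mm are free under the handle; a hose nipple is screwed into its -y end, nothing stands beyond its +y end
- nipple_a: bystander: brass hose nipple, 59 mm long, lying; origin under its middle
- nipple_b: bystander: smaller brass hose nipple, 46 mm long, lying; origin under its middle
- glue_bottle: bystander: small white bottle, 25 mm across, 80 mm high; origin under its middle
- tub_small: bystander: white lidded tub, 64 mm across, 66 mm high; origin under its middle
- screwdriver: bystander: red-handled screwdriver, 200 mm long, lying along its x; origin under its middle
- marker: bystander: marker pen, 135 mm long, lying along its x; origin under its middle

How it is judged:
On the way, in this order (a step that is already met when the one before it is completed fails the run):
1. the brake grips the strip with more than 30 N by itself, the robot's hand off the carriage (contact force between carriage and slide_base above 30 N and contact force between carriage and the arm below 0.5 N and contact force between carriage and the fingers below 0.5 N), for 0.2 s.
2. with the pedal still down, the valve handle is turned fully open (value of joint valve_lever below 0.12 rad and value of joint brake_lever above 0.15 rad), for 0.1 s.
At the end, for the whole second after the job is handed in: the pedal is up (within 0.1 rad of its upper stop) and the brake foot is clear of the strip, the valve handle is open (within 0.12 rad of its stop, in line with the pipe), the carriage stands still within 15 mm of where it was, and nothing touches it (value of joint brake_lever below 0.1 rad and value of joint valve_lever below 0.12 rad and contact force between carriage and anything else below 0.5 N and distance of carriage from where it was at the start of the episode below 0.015 m and linear speed of carriage below 0.01 m/s).
It fails at once if the pedal is stamped on, about 24 N or more, so that the brake foot is crushed onto the strip with more than 90 N (contact force between carriage and slide_base above 90 N).
It fails at once if the carriage rolls more than 15 mm from where it stood (distance of carriage from where it was at the start of the episode above 0.015 m).
It fails at once if a bystander is moved by more than 25 mm (distance of any of nipple_a, nipple_b, glue_bottle, tub_small, screwdriver, marker from where it was at the start of the episode above 0.025 m).
It also fails if it takes over 58 s, if anything falls off the work surface, if the arm or the gripper's body presses on something with over 40 N, if the wrist force passes 120 N, or if a joint passes its speed limit or range.

### The arm

A 6-joint arm with a two-finger parallel gripper is mounted at the origin on a cart in front of the work surface, level with it; the furniture and walls round the work are solid. World frame = base frame: x ahead of the robot, y to its left, z up, the work surface at z = 0. Lengths are in m, angles in rad, forces in N, time in s.
With the tool pointing down it reaches from about 0.425 to 0.925 m from the base axis. Payload 12.5 kg.
Tool frame: the origin (TCP) lies midway between the tips of the shut fingers; the grasp point (between the pads) lies 19 mm behind it; y points along the fingers, x is the direction in which the jaws open and shut, and the axes are right-handed (so a half turn about y gives the same grasp; the last joint's range is limited). The gripper opens to 85 mm and grips with 20 to 120 N. Pads are 22 mm wide; open, the fingers measure 114 mm over their backs; the gripper's body (76 mm by 85 mm) begins 54 mm behind the grasp point. The pads swing forward as they close: fully open they stand 13 mm farther back than shut.
Start: joints at [1.201, 0.491, 1.559, -0, 1.092, -0.106], TCP at [0.163, 0.603, 0.231] pointing down, gripper open.
Joint ranges: [-3.1, 3.1], [-0.84, 2.19], [0.05, 2.79], [-1.13, 4.28], [0.06, 2.93], [-2.69, 2.69]. Speed limits (rad/s): [2.22, 2.22, 2.79, 3.14, 3.14, 3.14].

### API

Orientations are given as a rotation vector (axis times angle).
In Python, from station import bot gives the robot as it stands.
- The arm moves only by the shell command python3 -m handwheel 'ROWS' [FORCE]. ROWS is JSON, a list of rows, each a list of 3 entries, a list of its own where there are three numbers: the closure in counts, from 0 (fully open) to 255 (shut), then the shift along the tool's x, y, z in mm, then the turn, a rotation vector about the tool's x, y, z in degrees. A call has 1 to 20 rows; each row is the pose to reach, as a shift and turn from the pose commanded when the call began, along the tool's axes at that moment; what a row does not reach only later rows make up. A row lasts 1/8 s, in which the tool goes at most 62.5 mm and 10.7 degrees, less where a joint would pass 70% of its speed; a pose out of reach is approached as far as the arm can. A call with a gripper value outside its range is refused whole. The fingers move at their own pace and stop on an object; FORCE is the grip in N (left out, the last holds). Time passes only in rows, so rows that repeat a pose let the fingers close. It gives the time, the measured TCP pose, the force and the opening at its end, in the units of the state.
- bot.get_obs(): the state, without advancing time (a new reading comes with each control period).
- bot.camera(name): name is "scene" or "top" or "wrist"; returns the picture (480x640x3 uint8, blue, green, red); there is no depth.
- bot.camera_info(name): a dict with "fx", "fy", "cx", "cy" (pixels), "position" and "rotation" of the camera in the world. Camera axes: x right, y down, z forward; pixel columns grow to the right and rows downward; lengths in m; the calibration is good to about 2 mm. A picture is of the moment at which its call begins: read the wrist's pose just before it. camera_info takes no time and is no camera call; for the wrist camera it gives the pose at the moment of the call.
- bot.finish_job(): hands the job in, once; it reports no verdict.
The state is a dict: "time_s": time; "joints": joint angles; "qvel": joint speeds; "effort": joint torques, N m; "eef_pos": TCP position; "tcp_rot": TCP orientation; "ft_force": force on the tool from outside, world axes, zero at the start; "torque": the same for the moment, N m; "width": finger opening in m.
Only numpy, scipy, OpenCV 4.12 (cv2) and the standard library are available. Lean on these libraries where they do the work, as an engineer would, in place of code of your own. Each camera call takes 0.05 s, during which the arm holds its last target.

## Working session

There is one attempt and no reset: what is moved stays moved. The work goes in short steps, Python scripts to look and compute and a shell command to move; the robot and the scene stay as the last step left them, time stands still between calls to the robot, and variables do not carry over. Pictures are saved under pics/ and viewed, and the job is handed in when it is done.

```bash
ls; mkdir -p pics; python3 - <<'E'
from station import bot
import cv2
o=bot.get_obs()
print({k:o[k] for k in o})
for n in ("scene","top","wrist"):
    i=bot.camera_info(n); print(n,i)
    cv2.imwrite(f"pics/{n}0.png",bot.camera(n))
E
```

```text
pics
{'time_s': 0.0, 'joints': array([ 1.20140204e+00,  4.91529115e-01,  1.55947520e+00, -9.33942622e-06,
        1.09170021e+00, -1.05583985e-01]), 'qvel': array([-5.05957517e-05,  6.42224990e-04, -7.65247506e-04, -4.85900097e-05,
       -2.41729240e-04,  5.89798949e-04]), 'effort': array([-6.07801758e-04, -6.18457460e+01, -2.61585045e+01, -1.56868982e-04,
        4.14761234e-03, -8.48031277e-06]), 'eef_pos': array([0.16285917, 0.60316077, 0.23073779]), 'tcp_rot': array([-1.32311914, -1.01199669,  1.01357059]), 'ft_force': array([ 0.32731464, -0.93497886,  0.57226012]), 'torque': array([-0.02966156,  0.00138622,  0.00207688]), 'width': 0.0855366855620289}
scene {'fx': 463.0237683272093, 'fy': 463.0237683272093, 'cx': 323.8622497580919, 'cy': 240.12850654195884, 'position': array([ 0.03166286, -0.6075416 ,  0.82910107]), 'rotation': array([-2.20287496,  0.76069898, -0.31488011])}
top {'fx': 593.265867887822, 'fy': 593.265867887822, 'cx': 314.14304674699395, 'cy': 233.13346670327522, 'position': array([0.39415468, 0.02569494, 1.64793621]), 'rotation': array([-2.2081345 ,  2.16096549, -0.12065411])}
wrist {'fx': 336.842533840425, 'fy': 336.842533840425, 'cx': 314.5635787974583, 'cy': 235.4101802516358, 'position': array([0.08623352, 0.62283453, 0.37393408]), 'rotation': array([2.29106979, 1.75224066, 0.27202182])}
```

View pics/scene0.png

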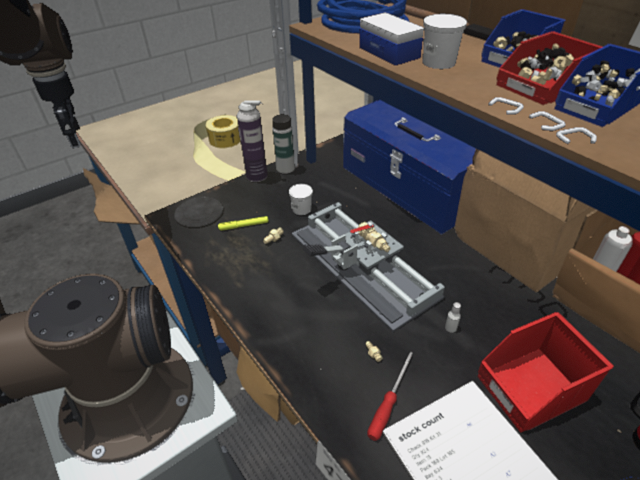

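View pics/top0.png

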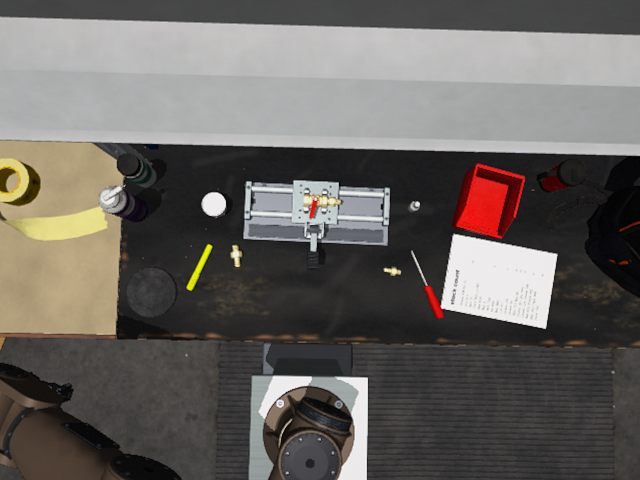

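View pics/wrist0.png

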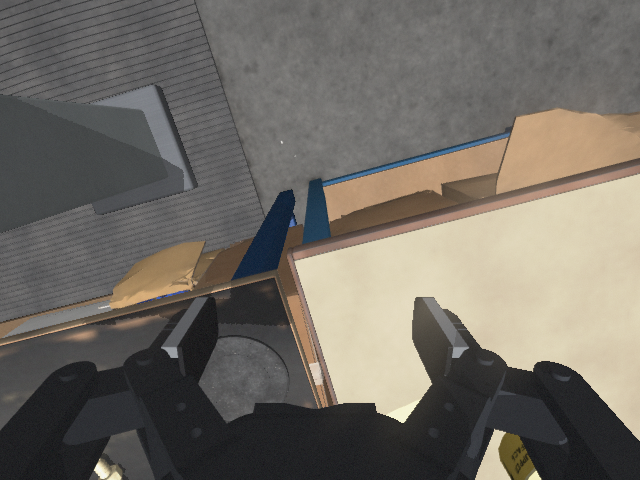

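```bash
cat > h.py <<'E'
import numpy as np, cv2
from scipy.spatial.transform import Rotation as R
from station import bot
def ray(n,uv,info=None):
    i=info or bot.camera_info(n)
    d=R.from_rotvec(i["rotation"]).apply([(uv[0]-i["cx"])/i["fx"],(uv[1]-i["cy"])/i["fy"],1])
    return np.array(i["position"]),d
def onz(n,uv,z,info=None):
    p,d=ray(n,uv,info); return p+d*(z-p[2])/d[2]
def proj(n,P,info=None):
    i=info or bot.camera_info(n)
    q=R.from_rotvec(i["rotation"]).inv().apply(np.array(P)-i["position"])
    return np.array([q[0]/q[2]*i["fx"]+i["cx"],q[1]/q[2]*i["fy"]+i["cy"]])
E
python3 - <<'E'
from h import *
im=cv2.imread("pics/top0.png")
cv2.imwrite("pics/topc.png",cv2.resize(im[160:280,230:400],None,fx=4.7,fy=4.7,interpolation=cv2.INTER_CUBIC))
im=cv2.imread("pics/scene0.png")
cv2.imwrite("pics/scenec.png",cv2.resize(im[190:330,280:450],None,fx=4.2,fy=4.2,interpolation=cv2.INTER_CUBIC))
o=bot.get_obs(); print(R.from_rotvec(o["tcp_rot"]).as_matrix().round(3))
i=bot.camera_info("wrist"); Rt=R.from_rotvec(o["tcp_rot"]); print(Rt.inv().apply(i["position"]-o["eef_pos"]), (Rt.inv()*R.from_rotvec(i["rotation"])).as_matrix().round(3))
E
```

```text
[[ 0.261 -0.    -0.965]
 [ 0.965 -0.001  0.261]
 [-0.001 -1.     0.   ]]
[-0.00117543 -0.14315106  0.07912306] [[ 1.    -0.001  0.   ]
 [-0.001 -0.303  0.953]
 [-0.001 -0.953 -0.303]]
```

View pics/topc.png

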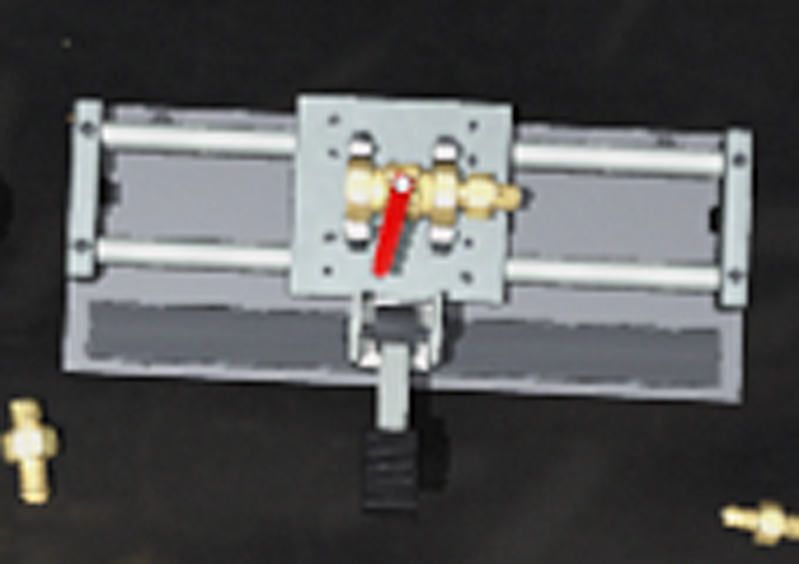

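View pics/scenec.png

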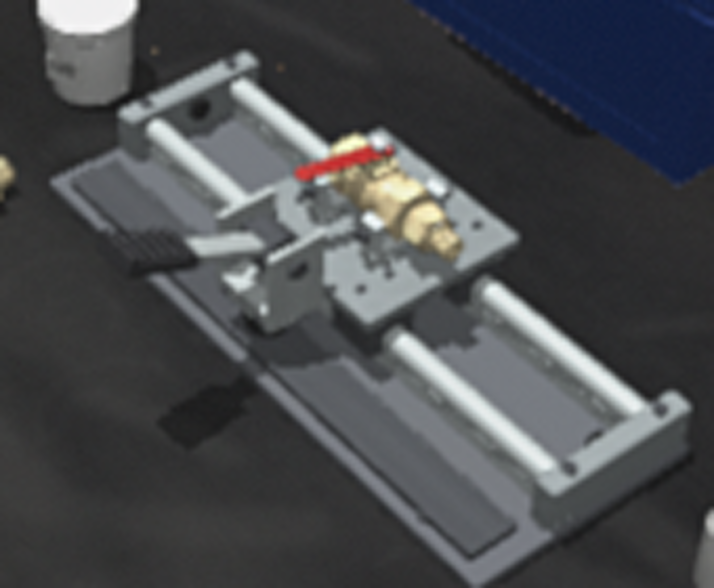

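```bash
python3 - <<'E'
from h import *
T=lambda x,y:(230+x/4.7-.4,160+y/4.7-.4)
S=lambda x,y:(280+x/4.2-.4,190+y/4.2-.4)
sp=onz("top",T(403,184),.113);tip=onz("top",T(380,272),.113)
print("spindle",sp,"tip",tip,np.linalg.norm(sp-tip))
# plate front corners z=.01
a=onz("top",T(65,370),.01);b=onz("top",T(742,402),.01);print("front edge",a,b,np.linalg.norm(a-b))
yaw=np.arctan2(*(a-b)[[1,0]])-np.pi/2
print("yaw",np.degrees(yaw))
m=(a+b)/2; ex=np.array([np.cos(yaw),np.sin(yaw)]);ey=np.array([-ex[1],ex[0]])
print("slide origin",m[:2]+.105*ex)
print("carr local of tip",(tip-sp)[:2]@ex,(tip-sp)[:2]@ey)
# deck corners z .058
for c in [(298,95),(513,105),(290,292),(503,302)]:
    p=onz("top",T(*c),.058);print("deck",(p-sp)[:2]@ex,(p-sp)[:2]@ey)
# tread ends: outer edge mid, inner edge mid, for z guesses
for c in [(388,508),(390,430),(388,470)]:
  for z in(.085,.11,.125):
    p=onz("top",T(*c),z);print(c,z,(p-sp)[:2]@ex,(p-sp)[:2]@ey)
# triangulate: scene tread outer edge mid & inner edge
def tri(u,v):
    p,d=ray("top",u);q,e=ray("scene",v);d/=np.linalg.norm(d);e/=np.linalg.norm(e)
    s=np.linalg.lstsq(np.c_[d,-e],q-p,rcond=None)[0];A=p+s[0]*d;B=q+s[1]*e
    return (A+B)/2,np.linalg.norm(A-B)
print("check spindle",tri(T(403,184),S(388,153)))
print("check tip",tri(T(380,272),S(300,175)))
for t,s in [((365,430),(170,230)),((415,433),(200,248)),((362,505),(105,240))]:
    P,e=tri(T(*t),S(*s));print("tread corner",P,e,(P-sp)[:2]@ex,(P-sp)[:2]@ey)
E
```

```text
spindle [ 0.62371059 -0.00498995  0.113     ] tip [0.57420131 0.00674708 0.113     ] 0.05088149584589683
front edge [0.52402016 0.18943336 0.01      ] [ 0.51398897 -0.2098518   0.01      ] 0.3994111489081967
yaw -1.4391316554445088
slide origin [ 0.62397144 -0.01284629]
carr local of tip -0.049788438482085966 0.010489900525341385
deck 0.05706017460756462 0.06198761662211033
deck 0.05737162561061756 -0.06227797233696904
deck -0.05733429118178867 0.060970358384210555
deck -0.0572294867250947 -0.06134645610560047
(388, 508) 0.085 -0.17913986801489307 -0.00040650186532111953
(388, 508) 0.11 -0.1799574682894414 -1.5520863257375075e-06
(388, 508) 0.125 -0.18044802845417043 0.00024141778107148598
(390, 430) 0.085 -0.1353995225965058 0.0004856413607311604
(390, 430) 0.11 -0.1369167730736721 0.0008763208320071813
(390, 430) 0.125 -0.13782712335997188 0.001110728514772787
(388, 470) 0.085 -0.15788364988754655 0.000573314405164913
(388, 470) 0.11 -0.15904125473173045 0.0009625914992371044
(388, 470) 0.125 -0.15973581763824082 0.001196157755680419
check spindle (array([ 0.62545548, -0.00588255,  0.10820038]), np.float64(0.0025779493538085987))
check tip (array([0.57376616, 0.00718558, 0.11129562]), np.float64(0.0015596926404261215))
tread corner [0.48615044 0.01321911 0.11569681] 0.00015243127787398353 -0.13797407868651368 0.014748498853874279
tread corner [ 0.48490412 -0.0143014   0.12334418] 0.0004672833486310758 -0.13852882942960118 -0.012794636441527526
tread corner [0.44436031 0.01409329 0.1321513 ] 0.00014143159449638286 -0.1797729858320214 0.01457283967724978
```

```bash
cat >> h.py <<'E'
yaw=np.radians(-1.44); SP=np.array([.6237,-.0050])
EX=np.array([np.cos(yaw),np.sin(yaw),0]);EY=np.array([-EX[1],EX[0],0]);EZ=np.array([0,0,1.])
def W(x,y,z): return np.r_[SP,0]+x*EX+y*EY+z*EZ
def pedal(a,h=0,r=.088,dy=0):
    u=-np.cos(a)*EX+np.sin(a)*EZ; n=-np.sin(a)*EX-np.cos(a)*EZ
    return W(-.080,dy,.085)+r*u-h*n, R.from_matrix(np.c_[EY,n,np.cross(EY,n)])
def rel(p,r,p0,r0):
    return (r0.inv().apply(p-p0)*1000).round(1),np.degrees((r0.inv()*r).as_rotvec()).round(2)
def cur():
    o=bot.get_obs(); return np.array(o["eef_pos"]),R.from_rotvec(o["tcp_rot"])
E
python3 - <<'E'
from h import *
p0,r0=cur()
p,r=pedal(.47,.05); print(p, rel(p,r,p0,r0))
p1,_=pedal(.47,.09); print(rel(p1,r,p0,r0))
print(rel(np.array([.35,.42,.25]),r,p0,r0))
E
```

```text
[ 0.4879292  -0.00158699  0.16943241] (array([-499.1,   61.8, -471.5]), array([ 26.79, -13.43,   3.17]))
(array([-494.8,   26.1, -489.1]), array([ 26.79, -13.43,   3.17]))
(array([-128.1,  -19.1, -228.4]), array([ 26.79, -13.43,   3.17]))
```

```bash
python3 -m handwheel '[[255,[-40,-19,-70],[7,-4,1]],[255,[-80,-19,-145],[14,-8,2]],[255,[-128,-19,-228],[20,-11,3]],[255,[-128,-19,-228],[26.8,-13.4,3.2]],[255,[-190,-10,-272],[26.8,-13.4,3.2]],[255,[-250,-5,-315],[26.8,-13.4,3.2]],[255,[-310,5,-358],[26.8,-13.4,3.2]],[255,[-370,10,-400],[26.8,-13.4,3.2]],[255,[-430,20,-443],[26.8,-13.4,3.2]],[255,[-494.8,26.1,-489.1],[26.8,-13.4,3.2]],[255,[-494.8,26.1,-489.1],[26.8,-13.4,3.2]],[255,[-494.8,26.1,-489.1],[26.8,-13.4,3.2]],[255,[-494.8,26.1,-489.1],[26.8,-13.4,3.2]]]' 20
python3 - <<'E'
from h import *
p0,r0=cur(); p,r=pedal(.47,.05); print(rel(p,r,p0,r0)); o=bot.get_obs(); print(o["ft_force"],o["qvel"].round(3),o["joints"].round(2))
i=bot.camera_info("wrist"); cv2.imwrite("pics/w1.png",bot.camera("wrist")); print(i["position"],i["rotation"])
cv2.imwrite("pics/s1.png",cv2.resize(bot.camera("scene")[150:330,230:450],None,fx=3,fy=3))
E
```

```text
time_s: 1.78
eef_pos: [0.5064, -0.0033, 0.2046]
tcp_rot: [-0.865, -0.841, 1.371]
ft_force: [0.4, 0.4, -0.3]
width: 0.0001
(array([ 1.2, 39.7,  0.5]), array([-0.04, -0.16,  0.09]))
[ 0.42541072  0.37174161 -0.27642471] [ 0.05  -0.018  0.021  0.018  0.002  0.018] [-0.12  0.54  1.63 -0.04  1.44 -1.64]
[ 0.50010849 -0.00396918  0.36746107] [-2.16640546 -2.10362127  0.16981297]
```

View pics/w1.png

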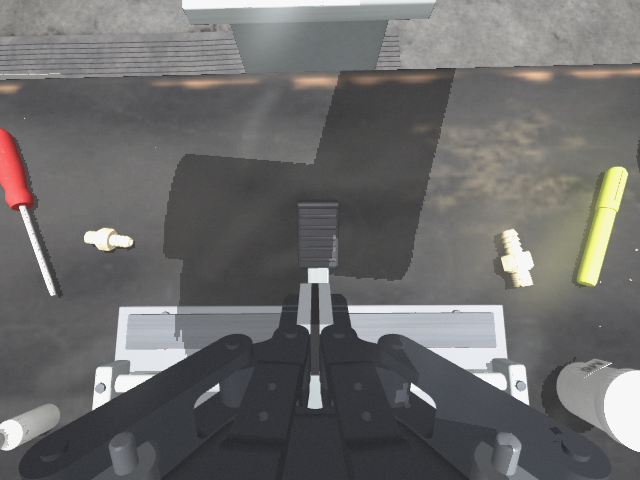

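View pics/s1.png

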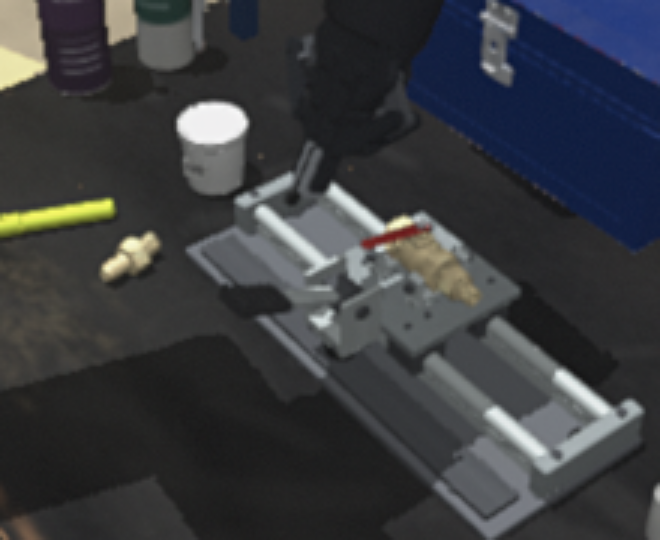

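```bash
python3 -m handwheel '[[255,[0.5,30,0.3],[0,0,0]],[255,[1.2,60,0.5],[0,0,0]],[255,[1.2,80,0.5],[0,0,0]],[255,[1.2,84,0.5],[0,0,0]],[255,[1.2,84,0.5],[0,0,0]],[255,[1.2,84,0.5],[0,0,0]]]'
python3 - <<'E'
from h import *
p0,r0=cur(); p,r=pedal(.47,.0); print(rel(p,r,p0,r0)); print(bot.get_obs()["ft_force"])
cv2.imwrite("pics/w2.png",bot.camera("wrist"))
E
```

```text
time_s: 2.62
eef_pos: [0.4682, 0.0006, 0.1312]
tcp_rot: [-0.865, -0.844, 1.373]
ft_force: [0.2, -0.9, 0.1]
width: -0.0004
(array([-1.7,  6.9, -0.3]), array([0.08, 0.  , 0.01]))
[ 0.23516068 -0.93959281  0.11453629]
```

View pics/w2.png

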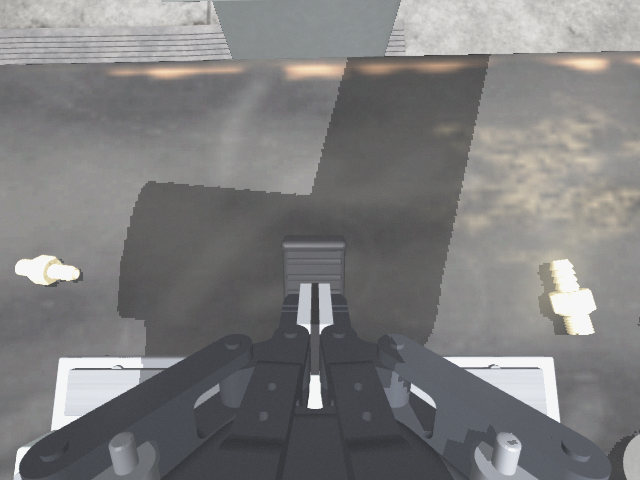

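```bash
python3 -m handwheel '[[255,[-1,3,0],[0,0,0]],[255,[-1,6,0],[0,0,0]],[255,[-1,7,0],[0,0,0]],[255,[-1,8,0],[0,0,0]]]'
python3 - <<'E'
from h import *
p0,r0=cur(); p,r=pedal(.47,.0); print(rel(p,r,p0,r0)); print(bot.get_obs()["ft_force"])
for a in (.44,.41,.38,.35,.32,.29): print(rel(*pedal(a),p0,r0))
E
```

```text
time_s: 3.18
eef_pos: [0.4644, -0.0007, 0.124]
tcp_rot: [-0.866, -0.844, 1.373]
ft_force: [1.3, 0.1, 9.0]
width: -0.0003
(array([-0.3, -1.2, -0.4]), array([ 0.07, -0.03,  0.02]))
[1.26312121 0.07746785 9.0289826 ]
(array([-0.3,  1.5, -0.4]), array([-1.65, -0.03,  0.02]))
(array([-0.3,  4.1, -0.5]), array([-3.37, -0.03,  0.02]))
(array([-0.3,  6.7, -0.7]), array([-5.08, -0.03,  0.02]))
(array([-0.3,  9.4, -1. ]), array([-6.8 , -0.03,  0.02]))
(array([-0.3, 12. , -1.4]), array([-8.52, -0.03,  0.02]))
(array([-0.3, 14.6, -1.8]), array([-10.24,  -0.03,   0.02]))
```

```bash
python3 -m handwheel '[[255,[0,2.6,0],[-1.72,0,0]],[255,[0,5.3,-0.2],[-3.44,0,0]],[255,[0,7.9,-0.4],[-5.16,0,0]]]'
python3 -c "
from h import *
def st():
    p,r=cur(); f=bot.get_obs()['ft_force']
    q=p-W(-.08,0,.085); a=np.arctan2(q[2],-q@EX); y=r.as_matrix()[:,1]
    print('theta',(.47-a).round(3),'r',np.hypot(q@EX,q[2]).round(4),'tool a',np.arctan2(-y@EX,-y[2]).round(3),'dy',(q@EY).round(4),'F',f.round(1),'Fn',(-f@y).round(1))
" ; cat >> h.py <<'E'
def st():
    p,r=cur(); f=bot.get_obs()['ft_force']
    q=p-W(-.08,0,.085); a=np.arctan2(q[2],-q@EX); y=r.as_matrix()[:,1]
    print('theta',(.47-a).round(3),'r',np.hypot(q@EX,q[2]).round(4),'tool a',np.arctan2(-y@EX,-y[2]).round(3),'dy',(q@EY).round(4),'F',f.round(1),'Fn',(-f@y).round(1))
E
python3 -c "
from h import *
st()"
```

```text
time_s: 3.55
eef_pos: [0.4612, -0.0006, 0.1167]
tcp_rot: [-0.936, -0.912, 1.343]
ft_force: [0.5, 0.3, 8.6]
width: -0.0001
theta 0.104 r 0.0885 tool a 0.378 dy 0.0003 F [0.5 0.3 8.6] Fn 8.2
```

Tracking well. Continue in small steps.

```bash
for k in 1; do python3 -m handwheel '[[255,[0,2.6,0],[-1.72,0,0]],[255,[0,5.3,-0.2],[-3.44,0,0]]]'; done; python3 -c "
from h import *
st()"
```

```text
time_s: 3.8
eef_pos: [0.4594, -0.0006, 0.1117]
tcp_rot: [-0.981, -0.957, 1.321]
ft_force: [0.4, 0.2, 9.7]
width: 0.0002
theta 0.163 r 0.0885 tool a 0.318 dy 0.0003 F [0.4 0.2 9.7] Fn 9.3
```

```bash
python3 -m handwheel '[[255,[0,2.6,0],[-1.72,0,0]],[255,[0,5.3,-0.2],[-3.44,0,0]]]'; python3 -c "
from h import *
st()"
```

```text
time_s: 4.05
eef_pos: [0.4579, -0.0005, 0.1066]
tcp_rot: [-1.027, -1.001, 1.299]
ft_force: [-0.8, -0.5, 9.1]
width: 0.0002
theta 0.223 r 0.0886 tool a 0.258 dy 0.0003 F [-0.8 -0.5  9.1] Fn 8.6
```

```bash
python3 -m handwheel '[[255,[0,2.6,0],[-1.72,0,0]],[255,[0,5.3,-0.2],[-3.44,0,0]]]'; python3 -c "
from h import *
st()"
```

```text
time_s: 4.3
eef_pos: [0.4567, -0.0005, 0.1014]
tcp_rot: [-1.073, -1.046, 1.276]
ft_force: [-0.2, -0.7, 8.7]
width: 0.0002
theta 0.283 r 0.0886 tool a 0.198 dy 0.0003 F [-0.2 -0.7  8.7] Fn 8.5
```

```bash
python3 -m handwheel '[[255,[0,2.6,0],[-1.72,0,0]],[255,[0,5.3,-0.2],[-3.44,0,0]]]'; python3 -c "
from h import *
st()"
```

```text
time_s: 4.55
eef_pos: [0.4559, -0.0005, 0.0962]
tcp_rot: [-1.118, -1.09, 1.251]
ft_force: [-0.7, 0.1, 11.4]
width: 0.0004
theta 0.343 r 0.0886 tool a 0.137 dy 0.0003 F [-0.7  0.1 11.4] Fn 11.2
```

```bash
python3 -m handwheel '[[255,[0,1.3,0],[-0.86,0,0]],[255,[0,2.6,0],[-1.72,0,0]]]'; python3 -c "
from h import *
st()"
```

```text
time_s: 4.8
eef_pos: [0.4556, -0.0005, 0.0938]
tcp_rot: [-1.141, -1.112, 1.238]
ft_force: [-0.9, -1.1, 12.7]
width: 0.0003
theta 0.37 r 0.0886 tool a 0.108 dy 0.0003 F [-0.9 -1.1 12.7] Fn 12.6
```

```bash
python3 -m handwheel '[[255,[0,1,0],[-0.6,0,0]],[255,[0,1.8,0],[-1.15,0,0]]]'; python3 -c "
from h import *
st()"
```

```text
time_s: 5.05
eef_pos: [0.4554, -0.0005, 0.0921]
tcp_rot: [-1.156, -1.126, 1.23]
ft_force: [-0.4, -0.0, 13.7]
width: -0.0
theta 0.39 r 0.0886 tool a 0.088 dy 0.0003 F [-0.4 -0.  13.7] Fn 13.6
```

```bash
python3 -m handwheel '[[255,[0,1.3,0],[-0.86,0,0]],[255,[0,2.6,0],[-1.72,0,0]]]'; python3 -c "
from h import *
st()"; python3 -m handwheel '[[255,[0,0,0],[0,0,0]]]' ; python3 -c "
from h import *
st()"
```

```text
time_s: 5.3
eef_pos: [0.4553, -0.0005, 0.0896]
tcp_rot: [-1.179, -1.149, 1.216]
ft_force: [-1.8, -0.8, 15.4]
width: -0.0002
theta 0.418 r 0.0886 tool a 0.057 dy 0.0003 F [-1.8 -0.8 15.4] Fn 15.2
time_s: 5.42
eef_pos: [0.4552, -0.0004, 0.0896]
tcp_rot: [-1.178, -1.148, 1.216]
ft_force: [-0.7, 0.2, 11.5]
width: -0.0002
theta 0.419 r 0.0886 tool a 0.057 dy 0.0003 F [-0.7  0.2 11.5] Fn 11.5
```

```bash
python3 -m handwheel '[[255,[0,1.3,0],[-0.86,0,0]],[255,[0,2.6,0],[-1.72,0,0]]]'; python3 -c "
from h import *
st()"
```

```text
time_s: 5.68
eef_pos: [0.4551, -0.0005, 0.0871]
tcp_rot: [-1.201, -1.171, 1.203]
ft_force: [-2.8, -0.0, 17.9]
width: 0.0001
theta 0.447 r 0.0886 tool a 0.027 dy 0.0003 F [-2.8 -0.  17.9] Fn 17.9
```

```bash
python3 -m handwheel '[[255,[0,-2,0],[0,0,0]],[255,[0,-8,0],[0,0,0]],[255,[0,-40,0],[0,0,0]],[170,[0,-85,0],[0,0,0]],[170,[0,-85,0],[0,0,0]],[170,[0,-85,0],[0,0,0]]]'
cat >> h.py <<'E'
def valve(t,off=0,r=.042,z=.100):
    h=-np.sin(t)*EX+np.cos(t)*EY; m=np.cos(t)*EX+np.sin(t)*EY
    return W(0,0,z)+r*h+off*m, R.from_matrix(np.c_[m,-EZ,np.cross(m,-EZ)])
E
python3 - <<'E'
from h import *
p0,r0=cur(); o=bot.get_obs(); print(o["ft_force"],o["width"])
print(rel(*valve(1.363,0,.042,.19),p0,r0))
i=bot.camera_info("top"); im=bot.camera("top"); cv2.imwrite("pics/t3.png",cv2.resize(im[160:280,230:400],None,fx=4.7,fy=4.7,interpolation=cv2.INTER_CUBIC))
cv2.imwrite("pics/w3.png",bot.camera("wrist"))
E
```

```text
time_s: 6.42
eef_pos: [0.4568, -0.0003, 0.1709]
tcp_rot: [-1.199, -1.169, 1.204]
ft_force: [-0.6, -0.4, -1.0]
width: 0.0283
[-0.61556142 -0.38582701 -1.00662299] 0.028278212076629828
(array([   8.2,  -22.9, -125.2]), array([-1.71, 11.88, -0.16]))
```

View pics/t3.png

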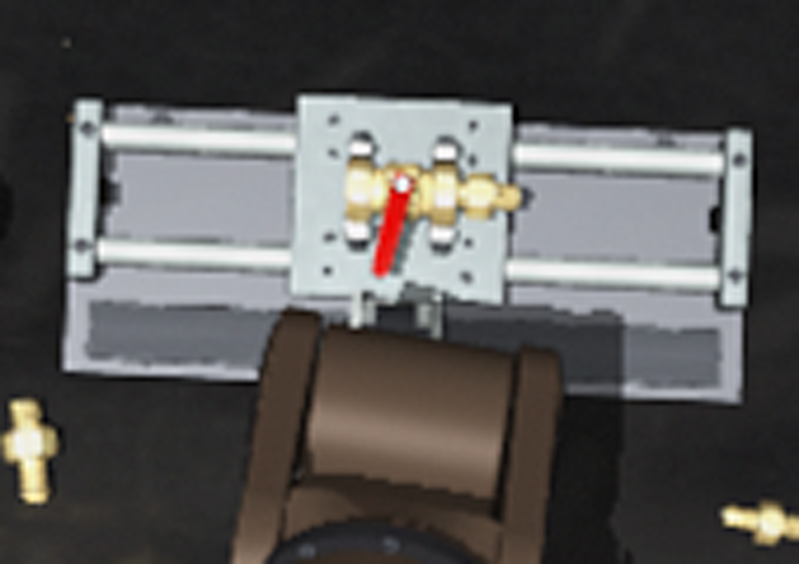

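View pics/w3.png

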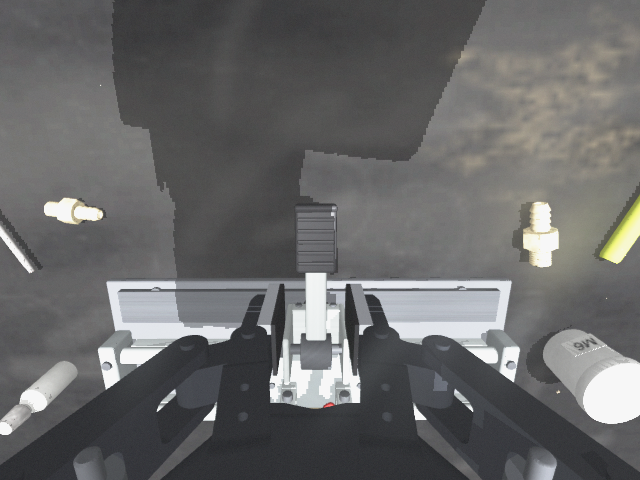

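```bash
python3 -m handwheel '[[170,[4,-23,-60],[-0.8,6,0]],[170,[8.2,-23,-115],[-1.7,11.9,-0.2]],[170,[8.2,-10,-125],[-1.7,11.9,-0.2]],[170,[8.2,22,-125],[-1.7,11.9,-0.2]],[170,[8.2,47,-125],[-1.7,11.9,-0.2]],[170,[8.2,47,-125],[-1.7,11.9,-0.2]],[170,[8.2,47,-125],[-1.7,11.9,-0.2]]]'
python3 - <<'E'
from h import *
p0,r0=cur(); o=bot.get_obs(); print(o["ft_force"],o["width"])
print(rel(*valve(1.363,0,.042,.100),p0,r0))
cv2.imwrite("pics/s4.png",cv2.resize(bot.camera("scene")[190:330,280:450],None,fx=4.2,fy=4.2,interpolation=cv2.INTER_CUBIC))
cv2.imwrite("pics/w4.png",bot.camera("wrist"))
E
```

```text
time_s: 7.4
eef_pos: [0.5807, 0.0046, 0.1207]
tcp_rot: [-1.31, -1.036, 1.036]
ft_force: [0.2, -0.8, 0.4]
width: 0.0285
[ 0.21048492 -0.81678879  0.38123255] 0.02846202499479925
(array([ 0.5, 20.7, -2. ]), array([-0.01, -0.  ,  0.03]))
```

View pics/s4.png

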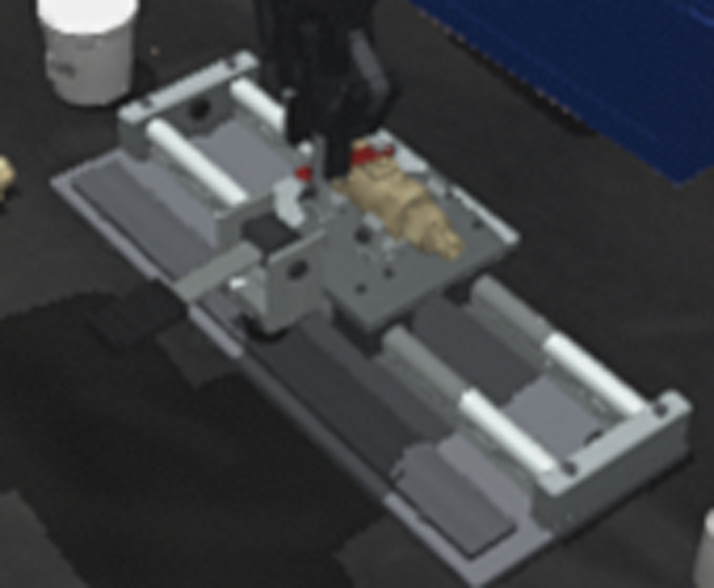

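View pics/w4.png

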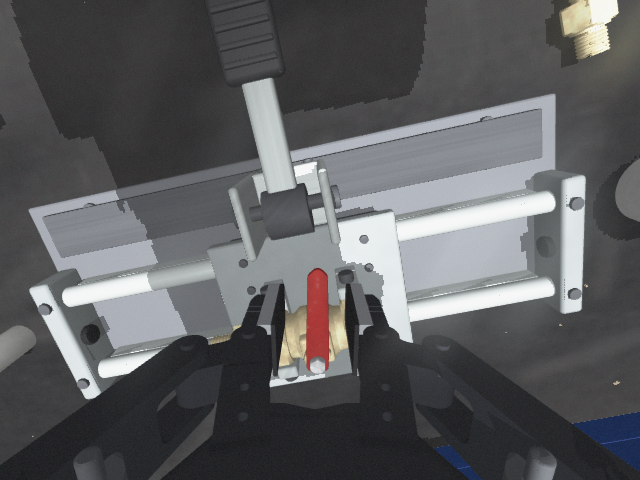

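```bash
python3 -m handwheel '[[170,[0.5,10,-2],[0,0,0]],[170,[0.5,17,-2],[0,0,0]],[170,[0.5,20.5,-2],[0,0,0]],[170,[0.5,20.5,-2],[0,0,0]]]'
python3 - <<'E'
from h import *
p0,r0=cur(); o=bot.get_obs(); print(o["ft_force"],o["width"],o["joints"].round(2))
for t in (1.363,1.25,1.1,.95,.8,.65,.5,.35,.25,.15,.08,.03,0): print(t,rel(*valve(t,.0085 ,.042,.100),p0,r0))
E
```

```text
time_s: 8.0
eef_pos: [0.5827, 0.0048, 0.0995]
tcp_rot: [-1.31, -1.036, 1.036]
ft_force: [-0.0, 0.3, -0.5]
width: 0.029
[-0.03282534  0.33632312 -0.4536708 ] 0.029049296913275947 [-0.11  0.59  1.79  0.    0.76 -1.44]
1.363 (array([ 8.5, -0.5, -0.1]), array([-0.03, -0.02,  0.03]))
1.25 (array([13.1, -0.5, -1.3]), array([-0.04,  6.46,  0.03]))
1.1 (array([19.1, -0.5, -3.8]), array([-0.04, 15.05,  0.03]))
0.95 (array([24.6, -0.5, -7.1]), array([-4.000e-02,  2.365e+01,  2.000e-02]))
0.8 (array([ 29.6,  -0.5, -11.1]), array([-4.000e-02,  3.224e+01,  2.000e-02]))
0.65 (array([ 33.9,  -0.5, -15.9]), array([-4.000e-02,  4.083e+01,  2.000e-02]))
0.5 (array([ 37.4,  -0.5, -21.3]), array([-5.000e-02,  4.943e+01,  1.000e-02]))
0.35 (array([ 40.1,  -0.5, -27.1]), array([-5.000e-02,  5.802e+01,  1.000e-02]))
0.25 (array([ 41.4,  -0.5, -31.2]), array([-5.000e-02,  6.375e+01,  1.000e-02]))
0.15 (array([ 42.3,  -0.5, -35.4]), array([-5.000e-02,  6.948e+01,  1.000e-02]))
0.08 (array([ 42.7,  -0.5, -38.3]), array([-5.000e-02,  7.349e+01,  0.000e+00]))
0.03 (array([ 42.8,  -0.5, -40.5]), array([-5.000e-02,  7.636e+01,  0.000e+00]))
0 (array([ 42.8,  -0.5, -41.8]), array([-5.000e-02,  7.808e+01,  0.000e+00]))
```

First part of the swing, then check force and carriage.

```bash
python3 -m handwheel '[[170,[4,0,0],[0,0,0]],[170,[8.5,0,0],[0,0,0]],[170,[10.8,0,-0.7],[0,3.2,0]],[170,[13.1,0,-1.3],[0,6.5,0]],[170,[16.1,0,-2.5],[0,10.8,0]],[170,[19.1,0,-3.8],[0,15,0]]]'
python3 - <<'E'
from h import *
p0,r0=cur(); o=bot.get_obs(); print(o["ft_force"],o["width"])
print(rel(*valve(1.1,.0085 ,.042,.100),p0,r0))
cv2.imwrite("pics/w5.png",bot.camera("wrist"))
E
```

```text
time_s: 8.75
eef_pos: [0.5905, 0.0219, 0.1]
tcp_rot: [-1.404, -0.835, 0.837]
ft_force: [-4.0, -7.0, 1.4]
width: 0.0282
[-3.97502643 -7.02093923  1.37182814] 0.028180788718088982
(array([0.6, 0. , 0. ]), array([-0.04, -0.06, -0.06]))
```

View pics/w5.png

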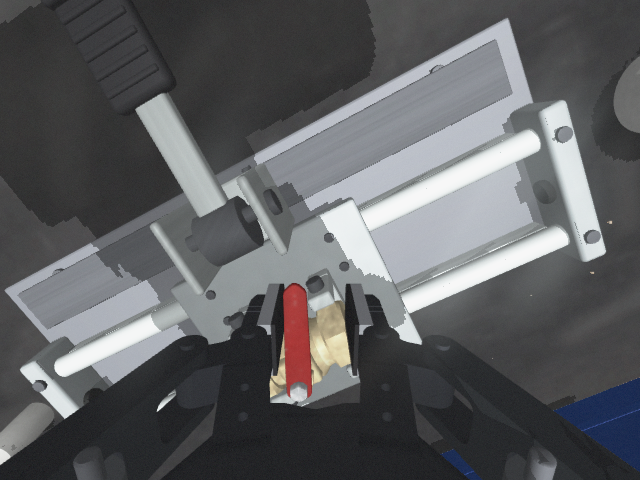

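```bash
python3 - <<'E'
from h import *
i=bot.camera_info("wrist")
for c in ((.058,.062),(-.058,.062)): print("deck corner exp",proj("wrist",W(c[0],c[1],.058),i))
P=valve(1.1,.0085)
for t in (1.025,.95,.875,.8,.725,.65,.575,.5,.425,.35,.275,.2,.14,.1): print(t,rel(*valve(t,.0085),*P))
E
```

```text
deck corner exp [429.65608436 359.46218969]
deck corner exp [353.72254286 204.72072819]
1.025 (array([ 3.1,  0. , -0.8]), array([0. , 4.3, 0. ]))
0.95 (array([ 6.2,  0. , -1.7]), array([0.  , 8.59, 0.  ]))
0.875 (array([ 9.2,  0. , -3. ]), array([ 0.  , 12.89,  0.  ]))
0.8 (array([12. ,  0. , -4.4]), array([ 0.  , 17.19,  0.  ]))
0.725 (array([14.8,  0. , -6. ]), array([ 0.  , 21.49,  0.  ]))
0.65 (array([17.4,  0. , -7.9]), array([ 0.  , 25.78,  0.  ]))
0.575 (array([19.9,  0. , -9.9]), array([ 0.  , 30.08,  0.  ]))
0.5 (array([ 22.2,   0. , -12.1]), array([ 0.  , 34.38,  0.  ]))
0.425 (array([ 24.4,   0. , -14.5]), array([ 0.  , 38.67,  0.  ]))
0.35 (array([ 26.3,   0. , -17.1]), array([ 0.  , 42.97,  0.  ]))
0.275 (array([ 28.1,   0. , -19.7]), array([ 0.  , 47.27,  0.  ]))
0.2 (array([ 29.7,   0. , -22.6]), array([ 0.  , 51.57,  0.  ]))
0.14 (array([ 30.8,   0. , -24.9]), array([ 0., 55.,  0.]))
0.1 (array([ 31.4,   0. , -26.5]), array([ 0. , 57.3,  0. ]))
```

```bash
python3 -m handwheel '[[170,[3.1,0,-0.8],[0,4.3,0]],[170,[6.2,0,-1.7],[0,8.6,0]],[170,[9.2,0,-3],[0,12.9,0]],[170,[12,0,-4.4],[0,17.2,0]],[170,[14.8,0,-6],[0,21.5,0]],[170,[17.4,0,-7.9],[0,25.8,0]],[170,[19.9,0,-9.9],[0,30.1,0]],[170,[22.2,0,-12.1],[0,34.4,0]],[170,[24.4,0,-14.5],[0,38.7,0]],[170,[26.3,0,-17.1],[0,43,0]]]'
python3 - <<'E'
from h import *
p0,r0=cur(); o=bot.get_obs(); print(o["ft_force"],o["width"])
print(rel(*valve(.35,.0085 ,.042,.100),p0,r0))
i=bot.camera_info("wrist")
for c in ((.058,.062),(-.058,.062)): print("deck corner exp",proj("wrist",W(c[0],c[1],.058),i))
cv2.imwrite("pics/w6.png",bot.camera("wrist"))
P=valve(.35,.0085)
for t in (.275,.2,.14,.1,.06,.03,0): print(t,rel(*valve(t,.0085),*P))
E
```

```text
time_s: 10.05
eef_pos: [0.6172, 0.0369, 0.0999]
tcp_rot: [-1.556, -0.251, 0.256]
ft_force: [-8.1, -7.5, 4.2]
width: 0.0286
[-8.07212917 -7.54769264  4.18539276] 0.028593058652460267
(array([ 1.3, -0.1,  0.2]), array([-0.03, -0.09, -0.18]))
deck corner exp [432.93572406 270.74678452]
deck corner exp [245.78776078 205.68619946]
0.275 (array([ 3.1,  0. , -0.8]), array([0. , 4.3, 0. ]))
0.2 (array([ 6.2,  0. , -1.7]), array([0.  , 8.59, 0.  ]))
0.14 (array([ 8.6,  0. , -2.7]), array([ 0.  , 12.03,  0.  ]))
0.1 (array([10.1,  0. , -3.4]), array([ 0.  , 14.32,  0.  ]))
0.06 (array([11.7,  0. , -4.2]), array([ 0.  , 16.62,  0.  ]))
0.03 (array([12.8,  0. , -4.8]), array([ 0.  , 18.33,  0.  ]))
0 (array([13.9,  0. , -5.5]), array([ 0.  , 20.05,  0.  ]))
```

View pics/w6.png

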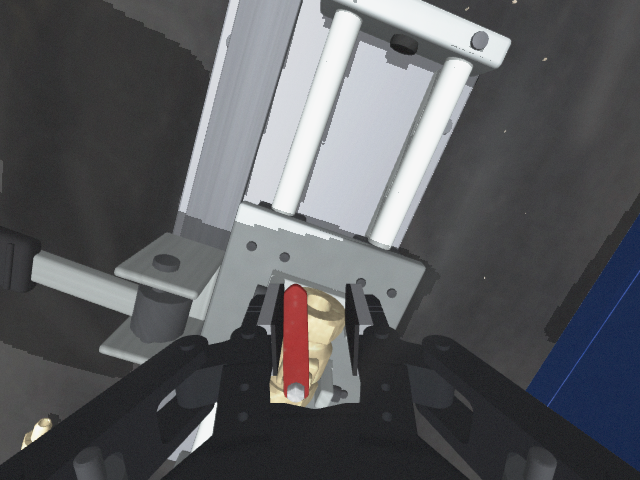

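```bash
python3 -m handwheel '[[170,[3.1,0,-0.8],[0,4.3,0]],[170,[6.2,0,-1.7],[0,8.6,0]],[170,[8.6,0,-2.7],[0,12,0]],[170,[10.1,0,-3.4],[0,14.3,0]],[170,[11.7,0,-4.2],[0,16.6,0]]]'
python3 - <<'E'
from h import *
p0,r0=cur(); o=bot.get_obs(); print(o["ft_force"],o["width"])
print(rel(*valve(.06,.0085 ,.042,.100),p0,r0))
i=bot.camera_info("wrist")
for c in ((.058,.062),(-.058,.062)): print("deck corner exp",proj("wrist",W(c[0],c[1],.058),i))
cv2.imwrite("pics/w7.png",bot.camera("wrist"))
E
```

```text
time_s: 10.72
eef_pos: [0.6292, 0.0367, 0.0997]
tcp_rot: [-1.571, -0.024, 0.031]
ft_force: [-10.3, -6.1, 3.1]
width: 0.0288
[-10.27088549  -6.10588189   3.14653651] 0.02875108973760253
(array([ 1.5, -0.3,  0.5]), array([ 0.01, -0.01, -0.25]))
deck corner exp [412.76531249 237.76222827]
deck corner exp [210.98917705 226.19855936]
```

View pics/w7.png

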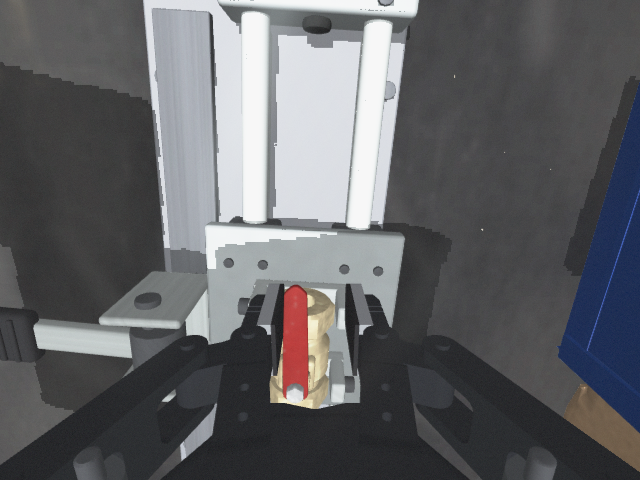

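```bash
python3 - <<'E'
from h import *
P=valve(.06,.0085)
for t,o in ((.03,.0085),(0,.0085),(0,.0095),(0,.0105),(0,.012)): print(rel(*valve(t,o),*P))
E
python3 -m handwheel '[[170,[1.2,0,-0.4],[0,1.7,0]],[170,[2.2,0,-1.0],[0,3.4,0]],[170,[3.2,0,-1.1],[0,3.4,0]]]'
```

```text
(array([ 1.3,  0. , -0.3]), array([0.  , 1.72, 0.  ]))
(array([ 2.5,  0. , -0.6]), array([0.  , 3.44, 0.  ]))
(array([ 3.5,  0. , -0.6]), array([0.  , 3.44, 0.  ]))
(array([ 4.5,  0. , -0.7]), array([0.  , 3.44, 0.  ]))
(array([ 6. ,  0. , -0.8]), array([0.  , 3.44, 0.  ]))
time_s: 11.15
eef_pos: [0.6312, 0.0361, 0.0995]
tcp_rot: [-1.571, 0.024, -0.013]
ft_force: [-16.8, -5.2, 6.8]
width: 0.0289
```

```bash
python3 -m handwheel '[[170,[1,0,0],[0,0,0]],[170,[1,0,0],[0,0,0]]]'; python3 - <<'E'
from h import *
p0,r0=cur(); o=bot.get_obs(); print(o["ft_force"],rel(*valve(0,.0085),p0,r0))
cv2.imwrite("pics/w8.png",bot.camera("wrist"))
E
```

```text
time_s: 11.4
eef_pos: [0.6314, 0.0361, 0.0994]
tcp_rot: [-1.571, 0.025, -0.011]
ft_force: [-19.3, -3.9, 8.9]
width: 0.0286
[-19.32140745  -3.89876927   8.9300827 ] (array([ 1.9, -0.6,  0.7]), array([ 0.01,  0.11, -0.53]))
```

View pics/w8.png

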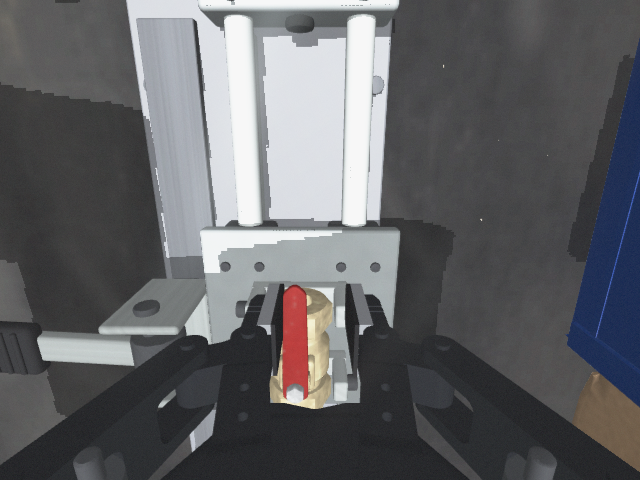

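```bash
python3 -m handwheel '[[170,[-3,0,0],[0,0,0]],[170,[-7,0,0],[0,0,0]],[170,[-7,-20,0],[0,0,0]],[170,[-7,-60,0],[0,0,0]],[100,[-7,-90,0],[0,0,0]],[100,[-40,-90,0],[0,0,0]],[100,[-100,-90,0],[0,0,0]],[100,[-150,-90,0],[0,0,0]],[100,[-150,-90,0],[0,0,0]]]'; python3 - <<'E'
from h import *
p0,r0=cur(); o=bot.get_obs(); print(o["ft_force"],o["width"])
im=bot.camera("top"); cv2.imwrite("pics/t9.png",cv2.resize(im[160:280,230:400],None,fx=4.7,fy=4.7,interpolation=cv2.INTER_CUBIC))
E
```

```text
time_s: 12.58
eef_pos: [0.4827, 0.0402, 0.1905]
tcp_rot: [-1.57, 0.018, -0.018]
ft_force: [0.0, -0.3, 0.2]
width: 0.0516
[ 0.02181263 -0.2934526   0.19794434] 0.05160433681891151
```

View pics/t9.png

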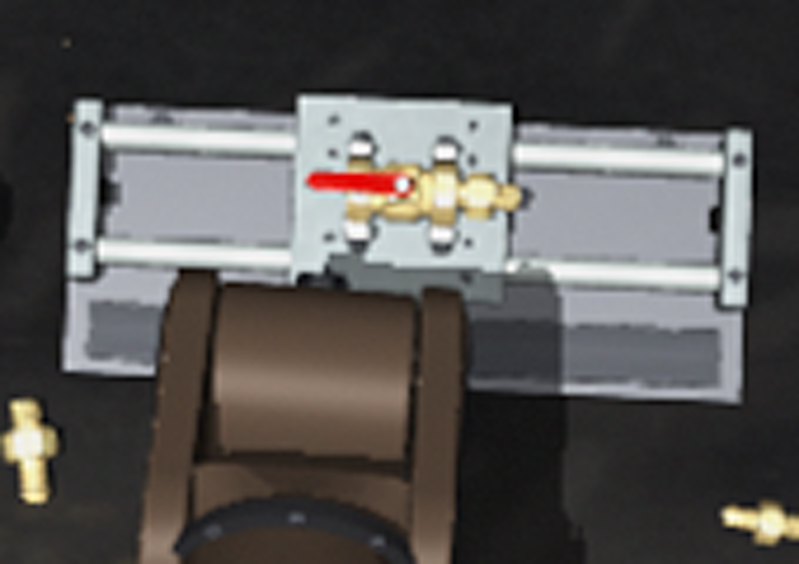

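```bash
python3 - <<'E'
from h import *
p0,r0=cur()
print(rel(*pedal(.023,.06),p0,r0)); print(rel(*pedal(.023,.10),p0,r0))
E
```

```text
(array([-26.8,  43.6, -41.5]), array([  1.09, -89.91,   1.15]))
(array([-25.8,   3.6, -41.5]), array([  1.09, -89.91,   1.15]))
```

```bash
python3 -m handwheel '[[100,[-5,0,-8],[0,-10,0]],[100,[-10,0,-16],[0,-20,0]],[100,[-15,0,-24],[0,-30,0]],[100,[-20,0,-32],[0,-40,0]],[100,[-25,0,-41],[0,-50,0]],[100,[-26,4,-41.5],[0,-60,0]],[100,[-26,4,-41.5],[0,-70,0]],[100,[-26,4,-41.5],[0,-80,0]],[100,[-26,20,-41.5],[1.1,-89.9,1.1]],[100,[-26.8,43,-41.5],[1.1,-89.9,1.1]],[100,[-26.8,43,-41.5],[1.1,-89.9,1.1]],[100,[-26.8,43,-41.5],[1.1,-89.9,1.1]],[100,[-26.8,43,-41.5],[1.1,-89.9,1.1]]]'; python3 - <<'E'
from h import *
p0,r0=cur(); print(bot.get_obs()["width"]); print(rel(*pedal(.023,-.018),p0,r0))
cv2.imwrite("pics/w10.png",bot.camera("wrist"))
E
```

```text
time_s: 14.25
eef_pos: [0.458, -0.0011, 0.1476]
tcp_rot: [-1.204, -1.174, 1.201]
ft_force: [0.8, -0.4, 0.7]
width: 0.0521
0.05211195300405751
(array([ 0.3, 78.6,  0.9]), array([ 0.01, -0.02,  0.03]))
```

View pics/w10.png

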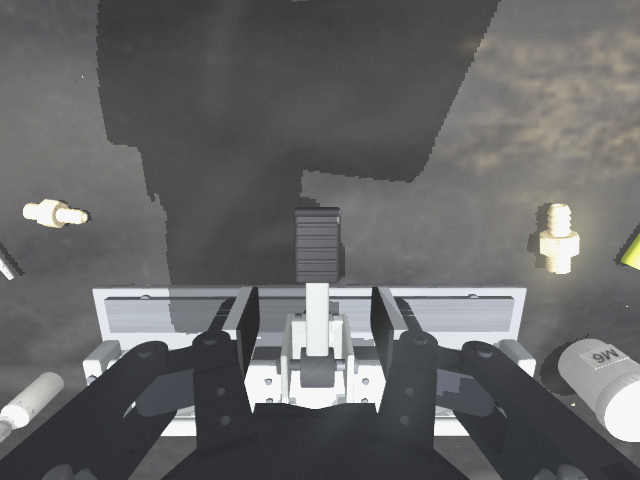

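```bash
python3 -m handwheel '[[100,[0,25,0.5],[0,0,0]],[100,[0.2,50,0.8],[0,0,0]],[100,[0.2,70,0.9],[0,0,0]],[100,[0.2,78,0.9],[0,0,0]],[100,[0.2,78,0.9],[0,0,0]],[100,[0.2,78,0.9],[0,0,0]]]'; python3 - <<'E'
from h import *
p0,r0=cur(); print(bot.get_obs()["width"]); print(rel(*pedal(.023,-.018),p0,r0))
cv2.imwrite("pics/w11.png",bot.camera("wrist"))
E
```

```text
time_s: 15.05
eef_pos: [0.4551, -0.0008, 0.0696]
tcp_rot: [-1.204, -1.174, 1.201]
ft_force: [0.4, 0.7, -0.5]
width: 0.0518
0.051811785474428315
(array([ 0.1,  0.6, -0.3]), array([-0.  , -0.02,  0.03]))
```

View pics/w11.png

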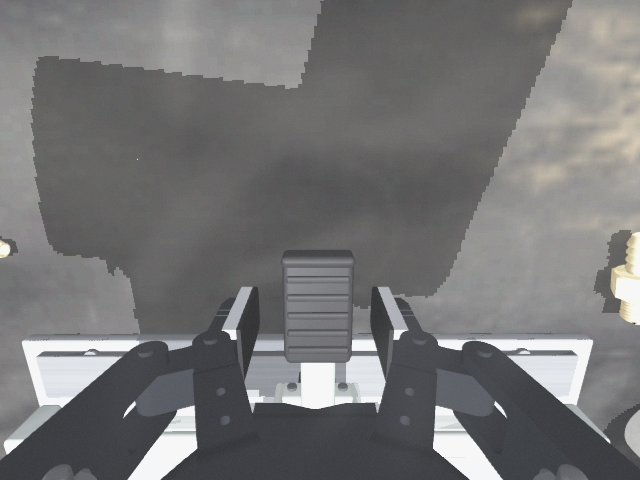

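```bash
python3 -m handwheel '[[120,[1,0,0],[0,0,0]],[145,[1,0,0],[0,0,0]],[160,[1,0,0],[0,0,0]],[175,[1,0,0],[0,0,0]],[190,[1,0,0],[0,0,0]],[200,[1,0,0],[0,0,0]]]' 40; python3 - <<'E'
from h import *
p0,r0=cur(); st()
P=pedal(.023,-.018)
for a in (.06,.10,.14,.18,.22,.26,.30,.34,.38,.42,.46,.49,.52): print(a,rel(*pedal(a,-.018),*P))
E
```

```text
time_s: 15.85
eef_pos: [0.4547, 0.0003, 0.0691]
tcp_rot: [-1.203, -1.173, 1.201]
ft_force: [-1.3, 2.0, 5.4]
width: 0.0289
theta 0.646 r 0.0904 tool a 0.024 dy 0.0011 F [-1.3  2.   5.4] Fn 5.4
0.06 (array([ 0. , -3.3,  0.6]), array([ 2.12, -0.  ,  0.  ]))
0.1 (array([ 0. , -6.8,  1.1]), array([4.41, 0.  , 0.  ]))
0.14 (array([  0. , -10.4,   1.5]), array([6.7, 0. , 0. ]))
0.18 (array([  0. , -14. ,   1.7]), array([ 9., -0.,  0.]))
0.22 (array([  0. , -17.6,   1.8]), array([11.29, -0.  ,  0.  ]))
0.26 (array([  0. , -21.2,   1.8]), array([13.58, -0.  ,  0.  ]))
0.3 (array([  0. , -24.8,   1.6]), array([15.87,  0.  ,  0.  ]))
0.34 (array([  0. , -28.3,   1.2]), array([18.16, -0.  ,  0.  ]))
0.38 (array([  0. , -31.9,   0.7]), array([20.45, -0.  ,  0.  ]))
0.42 (array([  0. , -35.4,   0.1]), array([22.75,  0.  ,  0.  ]))
0.46 (array([  0. , -38.9,  -0.7]), array([25.04, -0.  ,  0.  ]))
0.49 (array([  0. , -41.5,  -1.3]), array([26.76, -0.  ,  0.  ]))
0.52 (array([  0. , -44.1,  -2.1]), array([28.48, -0.  ,  0.  ]))
```

```bash
python3 -m handwheel '[[200,[0,-3.3,0.6],[2.1,0,0]],[200,[0,-6.8,1.1],[4.4,0,0]],[200,[0,-10.4,1.5],[6.7,0,0]],[200,[0,-14,1.7],[9,0,0]],[200,[0,-17.6,1.8],[11.3,0,0]],[200,[0,-21.2,1.8],[13.6,0,0]],[200,[0,-24.8,1.6],[15.9,0,0]],[200,[0,-28.3,1.2],[18.2,0,0]],[200,[0,-31.9,0.7],[20.5,0,0]]]'; python3 - <<'E'
from h import *
p0,r0=cur(); st(); print(rel(*pedal(.38,-.018),p0,r0))
cv2.imwrite("pics/w12.png",bot.camera("wrist"))
P=pedal(.38,-.018)
for a in (.40,.42,.44,.46,.48,.5,.52): print(a,rel(*pedal(a,-.018),*P))
E
```

```text
time_s: 16.98
eef_pos: [0.4544, 0.0004, 0.1001]
tcp_rot: [-0.93, -0.908, 1.345]
ft_force: [-1.0, 2.3, -9.1]
width: 0.0288
theta 0.302 r 0.0906 tool a 0.384 dy 0.0011 F [-1.   2.3 -9.1] Fn -8.8
(array([-1.1, -1.1, -0.6]), array([-0.25, -0.01,  0.06]))
0.4 (array([ 0. , -1.8,  0.3]), array([ 1.15,  0.  , -0.  ]))
0.42 (array([-0. , -3.5,  0.6]), array([ 2.29,  0.  , -0.  ]))
0.44 (array([-0. , -5.3,  0.9]), array([ 3.44,  0.  , -0.  ]))
0.46 (array([-0. , -7.1,  1.2]), array([ 4.58, -0.  ,  0.  ]))
0.48 (array([-0. , -8.9,  1.4]), array([ 5.73,  0.  , -0.  ]))
0.5 (array([ -0. , -10.7,   1.5]), array([ 6.88,  0.  , -0.  ]))
0.52 (array([ -0. , -12.5,   1.7]), array([ 8.02, -0.  , -0.  ]))
```

View pics/w12.png

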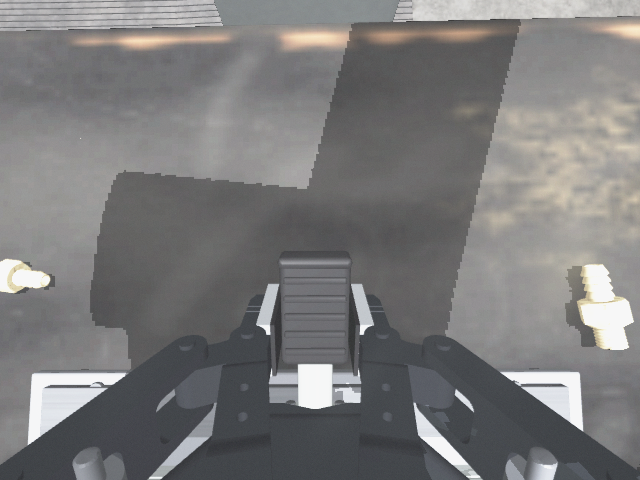

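Pedal follows in the pinch (no slip, tread at 280–351). Finish to the stop.

```bash
python3 -m handwheel '[[200,[0,-1.8,0.3],[1.1,0,0]],[200,[0,-3.5,0.6],[2.3,0,0]],[200,[0,-5.3,0.9],[3.4,0,0]],[200,[0,-7.1,1.2],[4.6,0,0]]]'; python3 -c "
from h import *
st()"
```

```text
time_s: 17.52
eef_pos: [0.4563, 0.0002, 0.1078]
tcp_rot: [-0.869, -0.848, 1.371]
ft_force: [-0.8, 2.1, -11.9]
width: 0.0289
theta 0.215 r 0.0904 tool a 0.464 dy 0.001 F [ -0.8   2.1 -11.9] Fn -11.0
```

```bash
python3 -m handwheel '[[200,[0,-0.9,0.1],[0.5,0,0]],[200,[0,-1.8,0.2],[1,0,0]]]'; python3 -c "
from h import *
st()"
```

```text
time_s: 17.77
eef_pos: [0.4568, 0.0002, 0.1095]
tcp_rot: [-0.856, -0.835, 1.376]
ft_force: [-2.6, 2.0, -12.1]
width: 0.0291
theta 0.195 r 0.0904 tool a 0.481 dy 0.001 F [ -2.6   2.  -12.1] Fn -11.9
```

```bash
python3 -m handwheel '[[200,[0,-1,0.1],[0.3,0,0]],[200,[0,-2,0.2],[0.6,0,0]],[200,[0,-3,0.2],[0.8,0,0]]]'; python3 -c "
from h import *
st()
cv2.imwrite('pics/s13.png',cv2.resize(bot.camera('scene')[190:330,280:450],None,fx=4.2,fy=4.2,interpolation=cv2.INTER_CUBIC))"
```

```text
time_s: 18.15
eef_pos: [0.4578, 0.0001, 0.1122]
tcp_rot: [-0.845, -0.825, 1.381]
ft_force: [-3.7, 1.7, -15.0]
width: 0.029
theta 0.163 r 0.0901 tool a 0.495 dy 0.001 F [ -3.7   1.7 -15. ] Fn -15.0
```

View pics/s13.png

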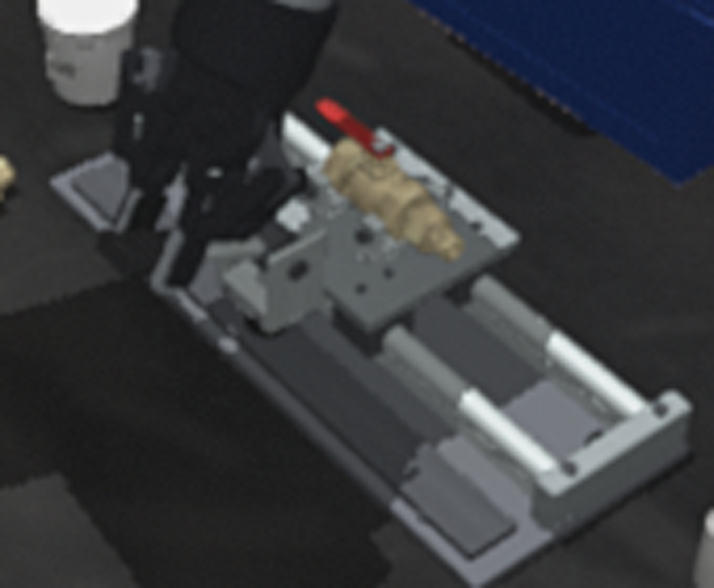

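```bash
python3 -c "
from h import *
cv2.imwrite('pics/w13.png',bot.camera('wrist'))"; python3 -m handwheel '[[200,[0,-1,0.1],[0.3,0,0]],[200,[0,-2,0.2],[0.6,0,0]]]'; python3 -c "
from h import *
st()
cv2.imwrite('pics/w14.png',bot.camera('wrist'))"
```

```text
time_s: 18.5
eef_pos: [0.4588, 0.0001, 0.1142]
tcp_rot: [-0.837, -0.817, 1.384]
ft_force: [-3.5, 2.0, -13.9]
width: 0.029
theta 0.139 r 0.0898 tool a 0.505 dy 0.0009 F [ -3.5   2.  -13.9] Fn -13.9
```

View pics/w14.png

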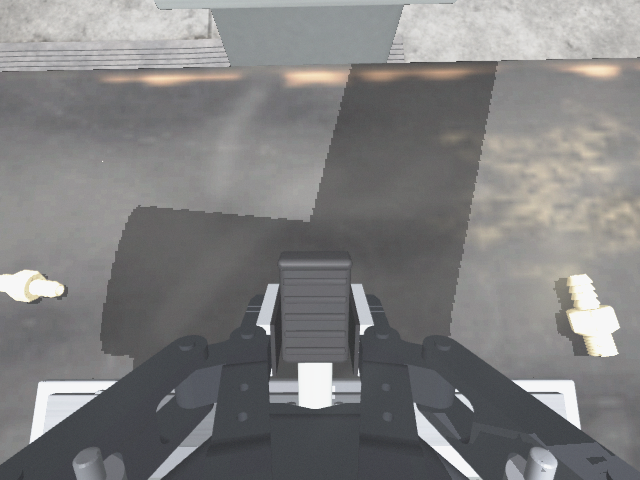

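```bash
python3 -m handwheel '[[200,[0,-1.5,0.2],[0.9,0,0]],[200,[0,-3,0.4],[1.8,0,0]]]'; python3 -c "
from h import *
st()"
```

```text
time_s: 18.8
eef_pos: [0.4596, 0.0001, 0.1167]
tcp_rot: [-0.812, -0.792, 1.394]
ft_force: [-8.7, 1.3, -30.3]
width: 0.0292
theta 0.11 r 0.0899 tool a 0.538 dy 0.0009 F [ -8.7   1.3 -30.3] Fn -30.5
```

```bash
python3 -m handwheel '[[200,[0,1,0],[-0.5,0,0]],[200,[0,1.5,0],[-0.8,0,0]]]'; python3 -c "
from h import *
st()"
```

```text
time_s: 19.05
eef_pos: [0.4598, 0.0, 0.1162]
tcp_rot: [-0.825, -0.805, 1.389]
ft_force: [-1.3, 1.2, -2.9]
width: 0.0286
theta 0.114 r 0.0896 tool a 0.52 dy 0.0009 F [-1.3  1.2 -2.9] Fn -3.1
```

Force nearly nil, pedal stays at its stop. Open gently and retreat.

```bash
python3 -m handwheel '[[170,[0,0,0],[0,0,0]],[155,[0,0,0],[0,0,0]],[140,[0,0,0],[0,0,0]],[110,[0,0,0],[0,0,0]],[90,[0,0,0],[0,0,0]],[90,[0,0,0],[0,0,0]]]'; python3 -c "
from h import *
st();print(bot.get_obs()['width'])
cv2.imwrite('pics/w15.png',bot.camera('wrist'))"
```

```text
time_s: 19.8
eef_pos: [0.4593, 0.0001, 0.1157]
tcp_rot: [-0.824, -0.804, 1.389]
ft_force: [0.2, -0.1, -0.1]
width: 0.0552
theta 0.121 r 0.0899 tool a 0.522 dy 0.0009 F [ 0.2 -0.1 -0.1] Fn -0.0
0.055185701663334516
```

View pics/w15.png

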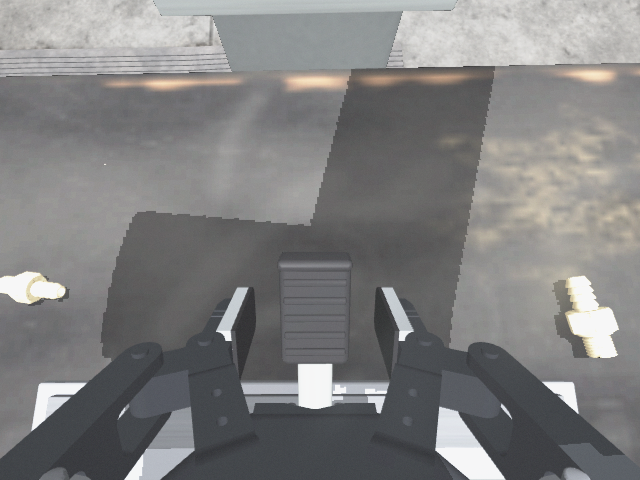

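Fingers are clear on both sides. Retreat along the finger direction, then sideways for a clear view.

```bash
python3 -m handwheel '[[90,[0,-15,0],[0,0,0]],[90,[0,-40,0],[0,0,0]],[90,[0,-80,0],[0,0,0]],[90,[50,-120,0],[0,0,0]],[90,[110,-130,0],[0,0,0]],[90,[170,-130,0],[0,0,0]],[90,[230,-130,0],[0,0,0]],[90,[230,-130,0],[0,0,0]],[90,[230,-130,0],[0,0,0]]]'; python3 -c "
from h import *
cv2.imwrite('pics/t16.png',cv2.resize(bot.camera('top')[160:280,230:400],None,fx=4.7,fy=4.7,interpolation=cv2.INTER_CUBIC))
cv2.imwrite('pics/s16.png',cv2.resize(bot.camera('scene')[190:330,280:450],None,fx=4.2,fy=4.2,interpolation=cv2.INTER_CUBIC))"
```

```text
time_s: 20.98
eef_pos: [0.5297, 0.2281, 0.2283]
tcp_rot: [-0.824, -0.804, 1.39]
ft_force: [0.2, 0.0, 0.2]
width: 0.0552
```

View pics/t16.png

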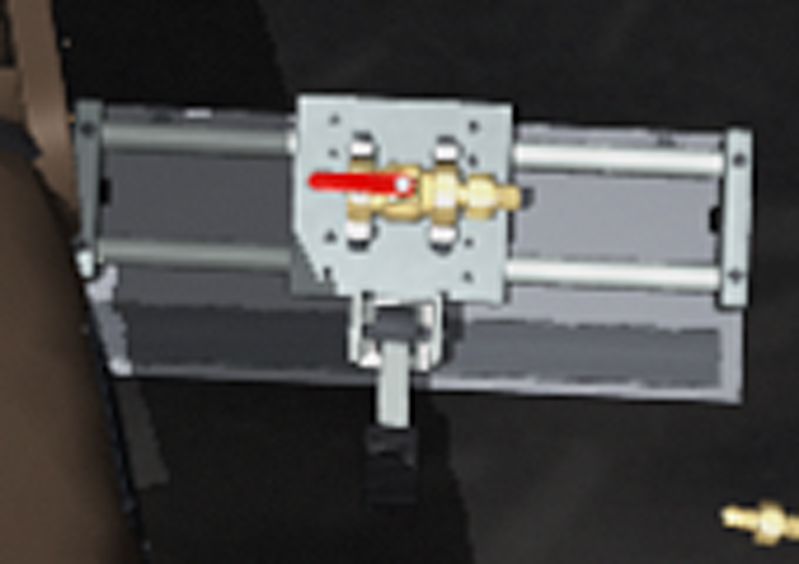

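View pics/s16.png

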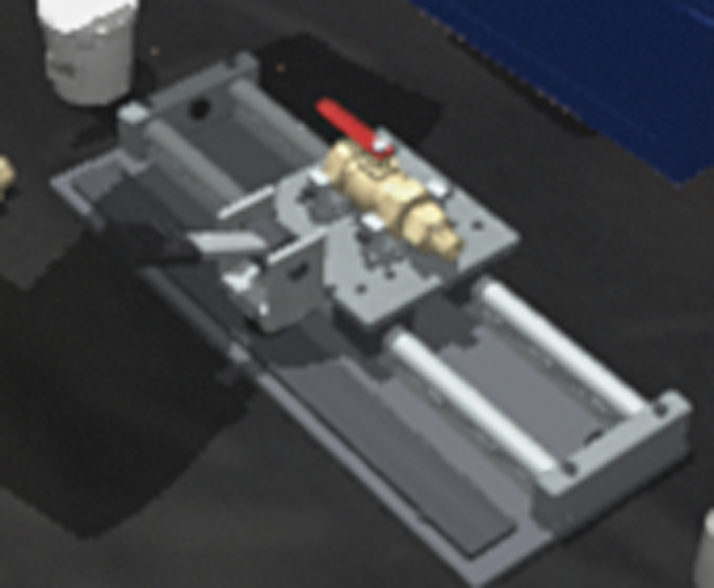

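```bash
python3 -c "
from h import *
a=cv2.imread('pics/scenec.png')[180:320,60:300];b=cv2.imread('pics/s16.png')[180:320,60:300]
g=lambda x:np.clip(255*(x/255.)**.45,0,255).astype(np.uint8)
cv2.imwrite('pics/cmp.png',cv2.resize(g(np.vstack([a,b])),None,fx=2,fy=2))
"
```

```text
(no output)
```

View pics/cmp.png

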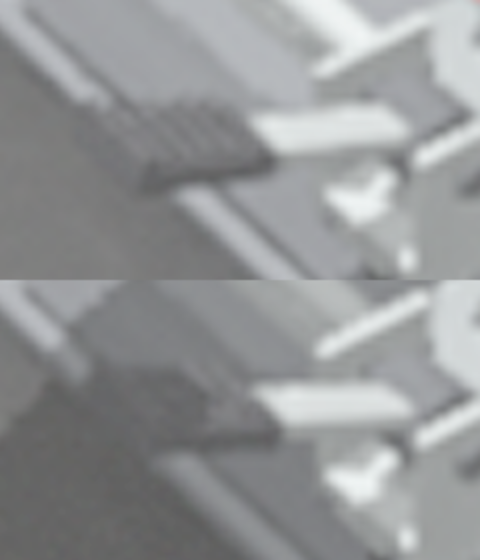

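```bash
python3 -c "
from h import *
a=cv2.imread('pics/t9.png');b=cv2.imread('pics/top0.png');c=bot.camera('top')
s=np.s_[175:226,315:400]
print(cv2.phaseCorrelate(*[cv2.cvtColor(x[175:226,300:345],cv2.COLOR_BGR2GRAY).astype(np.float32) for x in (b,c)]))
o=bot.get_obs();print(o['time_s'],o['ft_force'].round(1)); print(bot.finish_job())"
```

```text
((0.48784726474961815, 0.09318755066305684), 0.5597623360990988)
21.125 [-0.4  0.1  0.2]
the job is handed in; nothing more can be done
None
```

The job is done and handed in at 21.1 s of the 58 s allowed; no verdict was reported.

- **Brake:** I pressed the pedal down along its arc with the fingers shut. The effort was about 8.5 N in free travel, the brake foot touched at about 0.31 rad, and I stopped at about 17.5–17.9 N. I then let go.
- **Valve:** I straddled the handle with the jaws part open and swung it with one pad onto its open stop, where the force rose to about 19 N with almost no further movement.
- **Pedal release:** I pinched the tread and lifted it until it hit its hard upper stop, peaking at 30 N. I then eased off, opened the fingers clear on both sides and moved away.

**Last checks:**
- The top view shows the handle in line with the pipe.
- The carriage image shifted by about 0.5 pixel from the start, roughly 1 mm.
- The fingers are clear of the carriage, and the wrist force reads about zero.
- I did not measure the bystanders again; those visible in the later pictures looked unmoved.

**Disagreement:** I had taken the pedal to be fully up at the start. The lift went on for about 7 mm (0.08 rad) more than that before the hard stop, and the last scene picture shows the tread slightly higher than at first. The pedal seems to have started a little below its stop, so my earlier pedal angles may be off by that much.

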